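Turn a clamp plate over on a ramp edge and saddle it on its riser block

TASK

Carry the aluminium plate, ribs up as it lies, over the raised edge of the steel ramp and drop it on that edge so that it flips over by itself and lands ribs down on the trolley; never turn it over in the gripper. Then pick it up again, set it ribs down, flat and centred on the square riser block with one rib on either side of the block, and let go. Leave the other things where they stand.

Things in the scene. Friction and masses are not known exactly. Their poses are not given: they have to be found in the camera images.
- plate: Aluminium plate 104 x 50 mm (x, y), 12 mm thick, 0.19 kg. One face smooth, the other with two ribs 10 mm wide, 8 mm high, along y over the full width, centres 30 mm either side of the middle (50 mm clear between). Origin: centre of the smooth face; z out of the ribbed face: up at the start. Ribs down, the origin is 20 mm above the trolley. Grasp across the width. Starts right or left of the ramp.
- ramp: Fixed ramp of bent steel sheet, 180 mm wide. Upper edge: a level bar, 10 mm thick, along its x, top 120 mm up. From it the sheet slopes down towards -y, its foot ending 157 mm off. The +y side and the space under the sheet are open; thin posts carry the edge 86 mm either side of its middle. Origin: on the trolley below the edge's middle; z up.
- ramp_edge (a point): Middle of the ramp's edge, on top; axes as the ramp's. A level plate, its x along the ramp's y, let go with its middle 30 to 40 mm beyond the edge to +y and its smooth underside 50 to 60 mm above the edge, catches its inner end, flips over and comes to rest ribs down with its middle 40 to 150 mm from the edge on the +y side. Let go with its middle on the -y side it only slides down.
- block: Fixed steel riser block, 38 x 38 mm, top 50 mm above the trolley, on a round foot 80 mm across, 8 mm high, on the other side of the ramp from the plate's start. Origin: centre of the foot's underside; x, y square to its sides, z up. The plate may lie with its length along the block's x or y; the ribs have 6 mm to spare either side. Seated, the smooth face is 62 mm above the trolley.
- block_top (a point): Centre of the riser block's top, 50 mm above the trolley. Axes as the block's.
- short_sleeve: Bystander: short beige tube standing upright, 45 mm diameter, 75 mm high; origin at the centre of its underside.
- grease_tin: Bystander: round tin with a lid, 72 mm diameter, 75 mm high; origin at the centre of its underside.
- seal_box: Bystander: small carton, 61 x 76 x 42 mm high; origin at the centre of its underside.
- spanner_17: Bystander: flat steel spanner, 230 x 38 x 10 mm, lying; origin at the centre of its underside.
Things that resemble listed ones, but are neither listed nor needed, are in the scene too. There is more than one size of the plate; the job needs the larger.

How it is judged:
By the outcome, as a careful person would: the job done as asked, in the order asked, and still so for the second after the job is handed in, with the robot touching nothing.
It also fails if it takes over 58 s, if anything falls off the work surface, if the arm or the gripper's body presses on something with over 40 N, if the wrist force passes 120 N, or if a joint passes its speed limit or range.

ROBOT

A 6-joint arm with a two-finger parallel gripper is mounted at the origin on a cart in front of the work surface, level with it; the furniture and walls round the work are solid. World frame = base frame: x ahead of the robot, y to its left, z up, the work surface at z = 0. Lengths are in mm, angles in rad, forces in N, time in s.
With the tool pointing down it reaches from about 300 to 825 mm from the base axis. Payload 5.4 kg.
Tool frame: the origin (TCP) lies midway between the tips of the shut fingers; the grasp point (between the pads) lies 19 mm behind it; y points along the fingers, z is the direction in which the jaws open and shut, and the axes are right-handed (so a half turn about y gives the same grasp; the last joint's range is limited). The gripper opens to 92 mm and grips with 3 to 60 N. Pads are 20 mm wide; open, the fingers measure 128 mm over their backs; the gripper's body (75 mm by 189 mm) begins 69 mm behind the grasp point.
Start: joints at [0.99, 0.158, 1.597, -0, 1.386, -0.21], TCP at [208.366, 535.901, 214.601] pointing down, gripper open.
Joint ranges: [-2.91, 2.91], [-0.94, 2.29], [0.18, 2.7], [-1.29, 4.43], [0.17, 2.64], [-3, 3]. Speed limits (rad/s): [2.57, 2.57, 3.14, 3.14, 3.14, 3.14].

INTERFACE

Orientations are given as a 3x3 rotation matrix whose columns are the frame's x, y, z axes.
In Python, from cell import ctrl gives the robot as it stands.
- The arm moves only by the tool carry_out, never from a script. Its arguments are lists of equal length, an entry for each row: "hand": the closure, from 0 (fully open) to 1 (shut); "offset": the shift along the tool's x, y, z in mm, a list of three; "twist": the turn about the tool's y in rad. A call has exactly 10 rows; each row shifts and turns the commanded pose from where the row before left it, along the tool's axes as they then stand; what a row does not reach is not made up. A row lasts 1/8 s, in which the tool goes at most 62.5 mm and 10.7 degrees, less where a joint would pass 70% of its speed; a pose out of reach is approached as far as the arm can. A call with a gripper value outside its range is refused whole. The fingers move at their own pace and stop on an object; "newtons" is the grip in N (left out, the last holds). Time passes only in rows, so rows that do not move let the fingers close, or fill a call up. It gives the time, the measured TCP pose, the force and the opening at its end, in the units of the state.
- ctrl.observe(): the state, without advancing time (a new reading comes with each control period).
- ctrl.snapshot(name): name is "side" or "top" or "wrist"; returns a dict with "color" (400x640x3 uint8, red, green, blue), "K" (3x3 intrinsics, pixels), "cam_to_world" (4x4, takes a point from camera to world coordinates). Camera axes: x right, y up, looking along -z (the intrinsics and any distortion apply to the point x, -y, -z); pixel columns grow to the right and rows downward; lengths in mm; the calibration is good to about 2 mm. A picture is of the moment at which its call begins. There is no depth.
- ctrl.finish_job(): hands the job in, once; it reports no verdict.
The state is a dict: "time": time; "qpos": joint angles; "joint_vel": joint speeds; "effort": joint torques, N m; "eef_pos": TCP position; "orientation": TCP orientation; "contact_force": force on the tool from outside, world axes, zero at the start; "ft_torque": the same for the moment, N m; "gripper_width": finger opening in mm.
Only numpy, scipy, OpenCV 4.12 (cv2) and the standard library are available. Lean on these libraries where they do the work, as an engineer would, in place of code of your own. Each camera call takes 0.05 s, during which the arm holds its last target.

## Working session

There is one attempt and no reset: what is moved stays moved. The work goes in short steps, Python scripts to look and compute and a tool call to move; the robot and the scene stay as the last step left them, time stands still between calls to the robot, and variables do not carry over. Pictures are saved under pics/ and viewed, and the job is handed in when it is done.

Besides the shell and the picture viewer there is one more tool, called after "Request:" in YAML: its name, and indented under it one key for each argument. carry_out: Moves the arm, as the interface text tells. Its arguments: {"type":"object","properties":{"hand":{"type":"array","items":{"type":"number"}},"offset":{"type":"array","items":{"type":"array","items":{"type":"number"}}},"twist":{"type":"array","items":{"type":"number"}},"newtons":{"type":"number"}},"required":["hand","offset","twist"]}

```bash
mkdir -p pics; ls; python3 - <<'E'
from cell import ctrl
import cv2,numpy as np
s=ctrl.observe()
for k,v in s.items(): print(k,np.round(v,3).tolist())
for n in ["side","top","wrist"]:
    d=ctrl.snapshot(n); cv2.imwrite(f"pics/{n}0.png",d["color"][:,:,::-1])
    print(n,d["K"].tolist(),np.round(d["cam_to_world"],3).tolist(),[k for k in d])
    np.savez(f"{n}0.npz",**{k:d[k] for k in("color","K","cam_to_world")})
E
```

```text
pics
time 0.0
qpos [0.99, 0.159, 1.598, -0.0, 1.386, -0.21]
joint_vel [0.0, -0.001, -0.0, 0.001, -0.001, -0.002]
effort [0.0, -38.559, -32.21, 0.07, 0.038, -0.0]
eef_pos [208.032, 535.375, 213.621]
orientation [[0.932, -0.001, 0.362], [-0.362, -0.002, 0.932], [-0.0, -1.0, -0.002]]
contact_force [0.186, -0.836, 0.405]
ft_torque [-0.041, -0.005, -0.015]
gripper_width 91.817
side [[365.0899299931922, 0.0, 317.6366568500375], [0.0, 365.0899299931922, 206.02792761703282], [0.0, 0.0, 1.0]] [[-1.0, -0.005, -0.016, 496.038], [-0.012, -0.447, 0.894, 835.986], [-0.012, 0.894, 0.447, 527.4], [0.0, 0.0, 0.0, 1.0]] ['color', 'K', 'cam_to_world']
top [[373.74914735903275, 0.0, 318.3623306225284], [0.0, 373.74914735903275, 204.9527793172131], [0.0, 0.0, 1.0]] [[0.044, 0.977, -0.209, 297.882], [-0.999, 0.043, -0.006, 11.052], [0.003, 0.209, 0.978, 1250.761], [0.0, 0.0, 0.0, 1.0]] ['color', 'K', 'cam_to_world']
wrist [[345.52916585475253, 0.0, 322.03636203164547], [0.0, 345.52916585475253, 198.5793989962829], [0.0, 0.0, 1.0]] [[0.362, -0.904, -0.226, 145.631], [0.932, 0.351, 0.09, 560.281], [-0.002, -0.243, 0.97, 384.498], [0.0, 0.0, 0.0, 1.0]] ['color', 'K', 'cam_to_world']
```

View pics/side0.png

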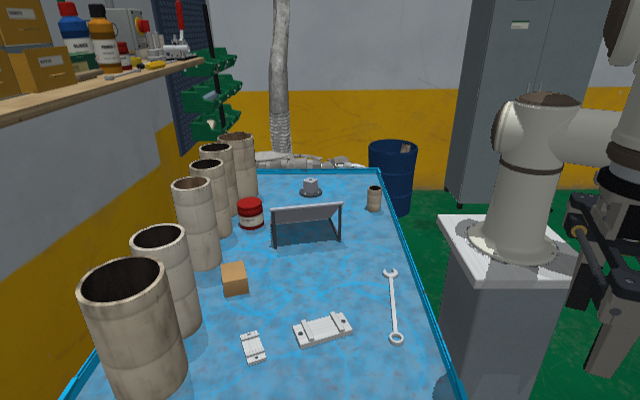

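View pics/top0.png

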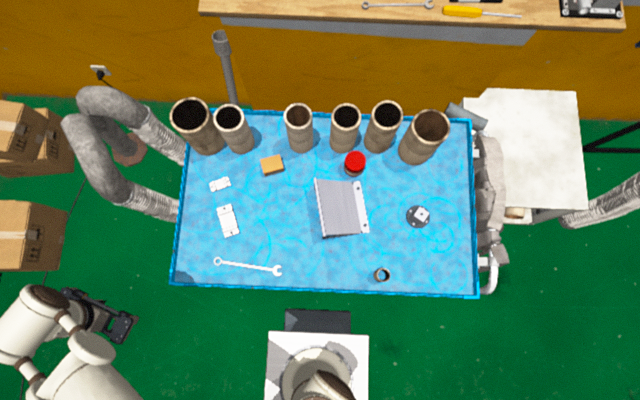

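View pics/wrist0.png

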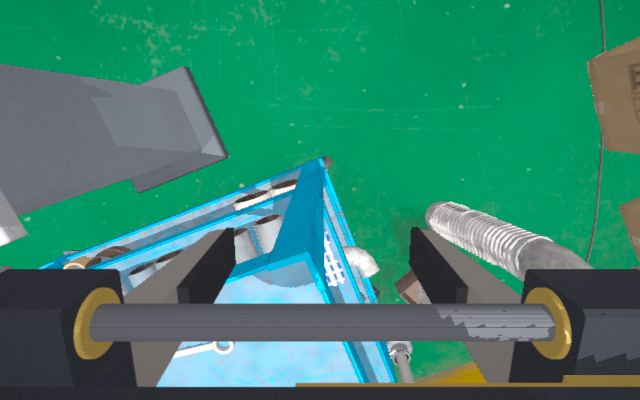

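```bash
python3 - <<'E'
import cv2,numpy as np
t=np.load("top0.npz")["color"][:,:,::-1]; s=np.load("side0.npz")["color"][:,:,::-1]
a=cv2.resize(t[140:300,200:450],None,fx=3.2,fy=3.2,interpolation=cv2.INTER_CUBIC); cv2.imwrite("pics/tz.png",a[:600,:800])
b=cv2.resize(s[165:370,220:420],None,fx=2.9,fy=2.9,interpolation=cv2.INTER_CUBIC);cv2.imwrite("pics/sz.png",b)
E
```

```text
(no output)
```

View pics/tz.png

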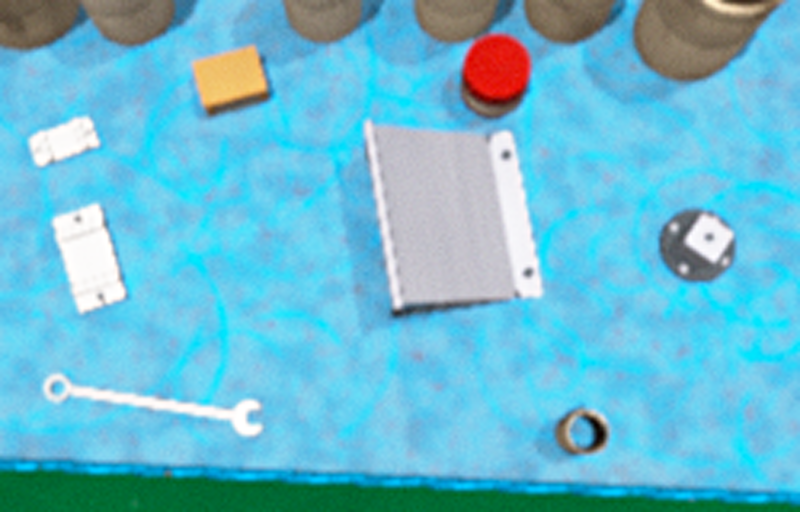

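View pics/sz.png

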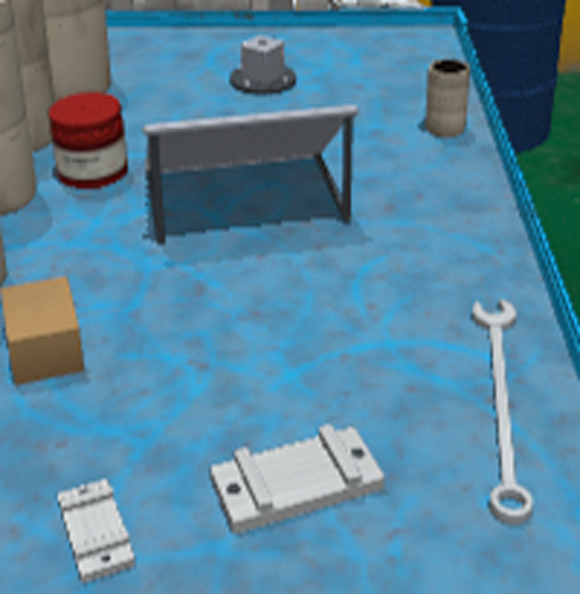

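```bash
cat > h.py <<'E'
import numpy as np,cv2
def ray(d,p):
    K,T=d["K"],d["cam_to_world"]
    p=np.atleast_2d(np.array(p,float))
    v=np.c_[(p[:,0]-K[0,2])/K[0,0],-(p[:,1]-K[1,2])/K[1,1],-np.ones(len(p))]
    return T[:3,3],v@T[:3,:3].T
def plane(d,p,z):
    o,v=ray(d,p); return o+v*((z-o[2])/v[:,2])[:,None]
def tri(d1,p1,d2,p2):
    o,v=ray(d1,p1);q,w=ray(d2,p2);out=[]
    for a,b in zip(v,w):
        s=np.linalg.lstsq(np.c_[a,-b],q-o,rcond=None)[0]
        out.append(np.r_[(o+s[0]*a+q+s[1]*b)/2,np.linalg.norm(o+s[0]*a-q-s[1]*b)])
    return np.array(out)
def proj(d,P):
    K,T=d["K"],d["cam_to_world"]
    c=(np.atleast_2d(P)-T[:3,3])@T[:3,:3]
    return np.c_[K[0,2]+K[0,0]*c[:,0]/-c[:,2],K[1,2]-K[1,1]*c[:,1]/-c[:,2]]
E
python3 - <<'E'
from h import *
t=np.load("top0.npz");s=np.load("side0.npz")
np.set_printoptions(precision=1,suppress=True)
T=lambda L:np.array([(200+u/3.2,140+v/3.2) for u,v in L])
S=lambda L:np.array([(220+u/2.9,165+v/2.9) for u,v in L])
print("edge tri",tri(t,T([(368,124),(397,305)]),s,S([(147,128),(355,108)])))
print("edge top",plane(t,T([(368,124),(397,305)]),120),"side",plane(s,S([(147,128),(355,108)]),120))
print("foot",plane(t,T([(512,131),(541,296)]),0))
print("plate top",plane(t,T([(53,213),(103,204),(127,297),(82,313)]),12))
print("plate side",plane(s,S([(211,465),(365,428),(383,481),(234,521)]),12))
print("blk top",plane(t,T([(711,211),(736,240),(712,265),(684,239),(709,237)]),50),plane(s,S([(263,43)]),50))
print("small", plane(t,T([(65,141)]),8),"sleeve",plane(t,T([(583,431)]),75),"tin",plane(t,T([(497,67)]),75),"box",plane(t,T([(230,77)]),42), "spanner",plane(t,T([(57,387),(248,417)]),10))
E
```

```text
edge tri [[625.6  32.2 117.4   2.7]
 [447.1  -3.7 118.1   1.2]]
edge top [[623.4  32.1 120. ]
 [446.2  -3.6 120. ]] side [[626.1  36.6 120. ]
 [447.9  -0.1 120. ]]
foot [[ 657.  -122.1    0. ]
 [ 478.1 -156.3    0. ]]
plate top [[542.1 362.4  12. ]
 [554.1 310.5  12. ]
 [456.4 276.4  12. ]
 [437.6 321.6  12. ]]
plate side [[556.  314.3  12. ]
 [452.6 279.9  12. ]
 [443.7 328.3  12. ]
 [538.3 361.2  12. ]]
blk top [[ 566.6 -322.8   50. ]
 [ 537.3 -347.9   50. ]
 [ 510.4 -323.    50. ]
 [ 536.  -294.7   50. ]
 [ 539.3 -320.3   50. ]] [[ 539.4 -319.9   50. ]]
small [[622.2 358.6   8. ]] sleeve [[ 337.6 -188.8   75. ]] tin [[703.3 -97.3  75. ]] box [[690.9 181.7  42. ]] spanner [[360.7 340.5  10. ]
 [338.9 142.5  10. ]]
```

```bash
cat > plan.py <<'E'
import numpy as np
from cell import ctrl
def st():
    s=ctrl.observe();R=np.array(s["orientation"]);p=np.array(s["eef_pos"])
    return s,p,R,np.arctan2(R[1,2],R[0,2])
def plan(target,yaw_deg,n,nt=None):
    """n rows of translation; twist spread evenly over the first nt rows"""
    s,p,R,y=st(); d=np.array(target)-p; dy=(np.radians(yaw_deg)-y+np.pi)%(2*np.pi)-np.pi
    nt=nt or n
    print("now",p.round(1),"yaw",np.degrees(y).round(2),"dist/row",np.linalg.norm(d)/n,"twist tot",-dy)
    for i in range(max(n,nt)):
        a=y+dy*min(i,nt)/nt
        x=np.array([np.sin(a),-np.cos(a),0]);z=np.array([np.cos(a),np.sin(a),0])
        dd=d/n if i<n else 0*d
        print(np.round([dd@x,-dd[2],dd@z],1).tolist(),round(-dy/nt,3) if i<nt else 0)
E
python3 -c "
from plan import *
plan([500,319,200],109.5,9,9)"
```

```text
now [208.1 535.5 213.8] yaw 68.75 dist/row 40.40849152678315 twist tot -0.7111603677193306
[38.9, 1.5, -10.7] -0.079
[38.0, 1.5, -13.7] -0.079
[36.8, 1.5, -16.7] -0.079
[35.4, 1.5, -19.5] -0.079
[33.7, 1.5, -22.2] -0.079
[31.8, 1.5, -24.8] -0.079
[29.8, 1.5, -27.3] -0.079
[27.5, 1.5, -29.5] -0.079
[25.1, 1.5, -31.6] -0.079
```

Request:
carry_out:
  hand: [0,0,0,0,0,0,0,0,0,0]
  offset:
    - [39,1.5,-11]
    - [38,1.5,-14]
    - [37,1.5,-17]
    - [35,1.5,-19.5]
    - [34,1.5,-22]
    - [32,1.5,-25]
    - [30,1.5,-27]
    - [27.5,1.5,-29.5]
    - [25,1.5,-31.5]
    - [0,0,0]
  twist: [-0.079,-0.079,-0.079,-0.079,-0.079,-0.079,-0.079,-0.079,-0.079,0]
  newtons: 20

```text
time: 1.4
eef_pos: [501.9, 317.1, 200.4]
orientation: [[0.944, -0.001, -0.33], [0.33, -0.001, 0.944], [-0.001, -1.0, -0.0]]
contact_force: [-0.2, -0.9, 0.5]
gripper_width: 92.2
```

```bash
cat > snap.py <<'E'
import sys,cv2,numpy as np
from plan import *
def snap(n,tag):
    d=ctrl.snapshot(n); cv2.imwrite(f"pics/{tag}.png",d["color"][:,:,::-1]); np.savez(tag+".npz",**{k:d[k] for k in("color","K","cam_to_world")})
    return d
if __name__=="__main__":
    snap(sys.argv[1],sys.argv[2]); s,p,R,y=st(); print(s["time"],p.round(1),np.degrees(y).round(2),R.round(3).tolist(),s["gripper_width"],np.round(s["contact_force"],1))
E
python3 snap.py wrist w1
```

```text
1.45 [500.7 318.2 200.6] 109.34 [[0.944, -0.001, -0.331], [0.331, -0.0, 0.944], [-0.001, -1.0, 0.0]] 91.67381118092723 [-0.5 -0.2 -0. ]
```

View pics/w1.png

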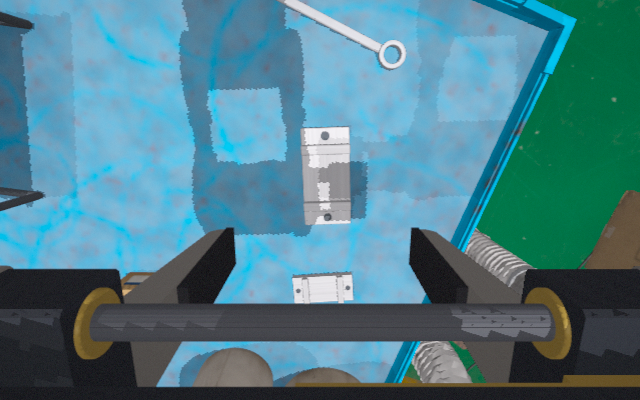

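The larger plate is at columns 302–352, rows 127–223 (centre ≈ 327,175), and the small one lies below it at (323,289). I'll measure the corners.

```bash
python3 - <<'E'
from h import *
np.set_printoptions(precision=1,suppress=True)
d=np.load("w1.npz")
for z,P in ((12,[(302,127.5),(350.5,127),(352.5,222.5),(304.5,224)]),(12,[(325,136),(327.5,216.5)])):
    q=plane(d,P,z);print(q,q.mean(0))
q=plane(d,[(302,127.5),(350.5,127),(352.5,222.5),(304.5,224)],12)
e=(q[3]+q[2]-q[0]-q[1])/2;print(np.linalg.norm(e),np.degrees(np.arctan2(e[1],e[0])))
c=d["color"][120:230,290:365,::-1];cv2.imwrite("pics/w1z.png",cv2.resize(c,None,fx=5,fy=5,interpolation=cv2.INTER_CUBIC))
E
```

```text
[[459.8 280.1  12. ]
 [443.  326.6  12. ]
 [538.  364.3  12. ]
 [556.9 315.5  12. ]] [499.4 321.6  12. ]
[[460.1 305.1  12. ]
 [540.5 336.3  12. ]] [500.3 320.7  12. ]
102.72646312424179 20.82419927558177
```

View pics/w1z.png

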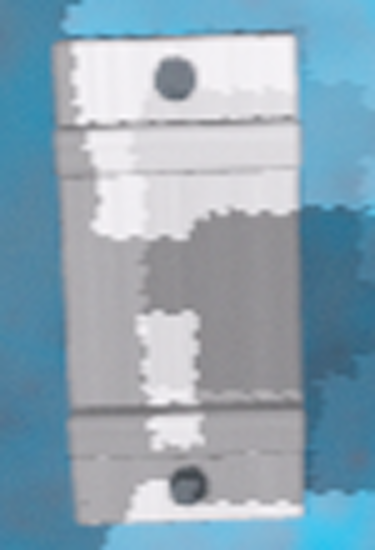

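```bash
python3 -c "
from plan import *
plan([500,321,3],111,8,2)"
```

```text
now [500.7 318.2 200.6] yaw 109.34 dist/row 24.69734523600287 twist tot -0.02897348750317441
[0.0, 24.7, 0.4] -0.014
[0.0, 24.7, 0.4] -0.014
[0.0, 24.7, 0.4] 0
[0.0, 24.7, 0.4] 0
[0.0, 24.7, 0.4] 0
[0.0, 24.7, 0.4] 0
[0.0, 24.7, 0.4] 0
[0.0, 24.7, 0.4] 0
```

Request:
carry_out:
  hand: [0,0,0,0,0,0,0,0,0,0]
  offset:
    - [0,30,1]
    - [0,30,1]
    - [0,30,1]
    - [0,30,0]
    - [0,30,0]
    - [0,25,0]
    - [0,15,0]
    - [0,7,0]
    - [0,0,0]
    - [0,0,0]
  twist: [-0.015,-0.015,0,0,0,0,0,0,0,0]

```text
time: 2.7
eef_pos: [500.2, 322.1, 5.2]
orientation: [[0.932, 0.002, -0.362], [0.362, 0.001, 0.932], [0.002, -1.0, 0.0]]
contact_force: [1.2, 0.0, -0.0]
gripper_width: 92.1
```

```bash
python3 snap.py wrist w2
```

```text
2.75 [500.2 322.1   5.2] 111.21 [[0.932, 0.002, -0.362], [0.362, 0.001, 0.932], [0.002, -1.0, 0.0]] 92.27045145176366 [-0.4  1.1  0.4]
```

View pics/w2.png

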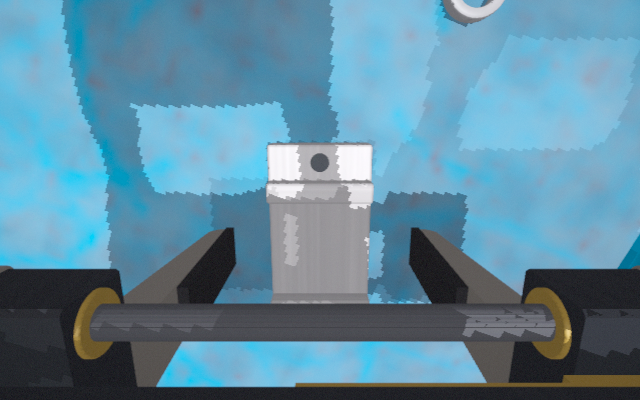

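The plate (columns 268–373, near end at row 143) is centred between the fingers. Next I check the centring along its length.

```bash
python3 - <<'E'
from h import *
from plan import *
d=np.load("w2.npz"); s,p,R,y=st()
q=plane(d,[(267,143.5),(373,143)],12)
print(((q-p)@R).round(1))
E
```

```text
[[-52.8  -6.9 -26.3]
 [-53.1  -6.9  23.5]]
```

Request:
carry_out:
  hand: [0,1,1,1,1,1,1,1,1,1]
  offset:
    - [0,2,-1]
    - [0,0,0]
    - [0,0,0]
    - [0,0,0]
    - [0,0,0]
    - [0,0,0]
    - [0,0,0]
    - [0,0,0]
    - [0,0,0]
    - [0,0,0]
  twist: [0,0,0,0,0,0,0,0,0,0]
  newtons: 25

```text
time: 4.0
eef_pos: [499.7, 320.8, 2.1]
orientation: [[0.932, -0.0, -0.362], [0.362, -0.0, 0.932], [-0.0, -1.0, -0.0]]
contact_force: [-0.3, -0.2, 0.1]
gripper_width: 49.5
```

```bash
python3 snap.py wrist w3; python3 -c "
from plan import *
plan([500,321,250],111,8)
plan([510,150,250],13,9)"
```

```text
4.05 [499.7 320.8   2.1] 111.21 [[0.932, 0.0, -0.362], [0.362, 0.0, 0.932], [0.0, -1.0, -0.0]] 49.82913308779016 [ 1.2 -0.  -0.7]
now [499.7 320.8   2.1] yaw 111.21 dist/row 30.983108187187227 twist tot 0.003717163043262417
[0.0, -31.0, 0.0] 0.0
[0.0, -31.0, 0.0] 0.0
[0.0, -31.0, 0.0] 0.0
[0.0, -31.0, 0.0] 0.0
[0.0, -31.0, 0.0] 0.0
[0.0, -31.0, 0.0] 0.0
[0.0, -31.0, 0.0] 0.0
[0.0, -31.0, 0.0] 0.0
now [499.7 320.8   2.1] yaw 111.21 dist/row 33.467346009720686 twist tot 1.714139829997705
[-5.8, -27.5, -18.1] 0.19
[-2.3, -27.5, -18.9] 0.19
[1.3, -27.5, -19.0] 0.19
[4.9, -27.5, -18.4] 0.19
[8.3, -27.5, -17.1] 0.19
[11.4, -27.5, -15.2] 0.19
[14.1, -27.5, -12.8] 0.19
[16.2, -27.5, -9.9] 0.19
[17.8, -27.5, -6.7] 0.19
```

Request:
carry_out:
  hand: [1,1,1,1,1,1,1,1,1,1]
  offset:
    - [0,-10,0]
    - [0,-25,0]
    - [0,-30,0]
    - [0,-30,0]
    - [0,-30,0]
    - [0,-30,0]
    - [0,-25,0]
    - [0,-15,0]
    - [0,-5,0]
    - [0,0,0]
  twist: [0,0,0,0.16,0.16,0.16,0.16,0.16,0.16,0.16]

```text
time: 5.3
eef_pos: [499.8, 320.9, 203.1]
orientation: [[0.728, 0.001, 0.685], [-0.685, 0.0, 0.728], [0.0, -1.0, 0.001]]
contact_force: [-0.7, -0.7, -2.1]
gripper_width: 49.9
```

```bash
python3 snap.py wrist w4; python3 -c "
from plan import *
plan([541,-12,210],11.3,10,4)"
```

```text
5.35 [499.6 320.8 202.7] 46.47 [[0.725, 0.0, 0.689], [-0.689, 0.0, 0.725], [0.0, -1.0, 0.0]] 49.92734314105751 [-0.9  1.  -2.1]
now [499.6 320.8 202.7] yaw 46.47 dist/row 33.54635530535167 twist tot 0.6138442697511404
[25.9, -0.7, -21.3] 0.153
[28.9, -0.7, -17.1] 0.153
[31.1, -0.7, -12.5] 0.153
[32.7, -0.7, -7.5] 0.153
[33.4, -0.7, -2.5] 0
[33.4, -0.7, -2.5] 0
[33.4, -0.7, -2.5] 0
[33.4, -0.7, -2.5] 0
[33.4, -0.7, -2.5] 0
[33.4, -0.7, -2.5] 0
```

View pics/w4.png

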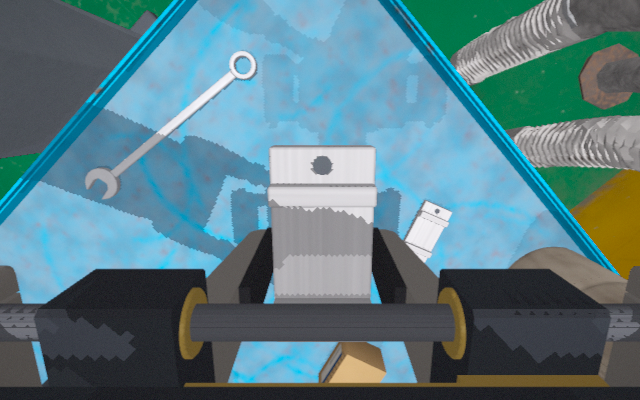

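The plate (columns 268–377, end at row 146) hangs level in the jaws. Next is the look past the ramp edge.

Request:
carry_out:
  hand: [1,1,1,1,1,1,1,1,1,1]
  offset:
    - [28,-1,-23]
    - [31,-1,-18]
    - [34,-1,-14]
    - [37,-1,-8]
    - [37,-1,-3]
    - [37,-1,-3]
    - [37,-1,-3]
    - [37,-1,-3]
    - [33,0,-2]
    - [0,0,0]
  twist: [0.153,0.153,0.153,0.153,0,0,0,0,0,0]

```text
time: 6.6
eef_pos: [543.6, -6.4, 210.2]
orientation: [[0.206, -0.0, 0.978], [-0.978, -0.0, 0.206], [0.0, -1.0, -0.0]]
contact_force: [0.0, 0.1, -2.3]
gripper_width: 49.6
```

```bash
python3 snap.py wrist w5
```

```text
6.65 [543.4  -5.  210.1] 11.97 [[0.207, -0.0, 0.978], [-0.978, 0.0, 0.207], [-0.001, -1.0, -0.0]] 49.66846986598323 [-0.5  1.2 -2.2]
```

View pics/w5.png

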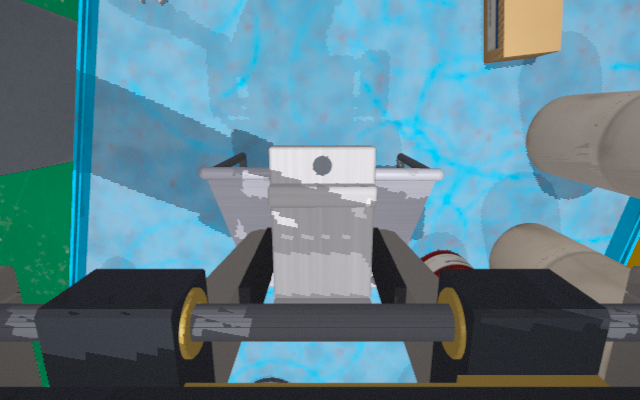

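The bar runs from (201,173) to (442,174), its rows 168–179.

```bash
python3 - <<'E'
from h import *
from plan import *
np.set_printoptions(precision=1,suppress=True)
d=np.load("w5.npz"); s,p,R,y=st()
c=d["color"][155:190,190:450,::-1];cv2.imwrite("pics/w5z.png",cv2.resize(c,None,fx=3,fy=3,interpolation=cv2.INTER_CUBIC))
for z in (115,120):
    q=plane(d,[(200.5,173),(443,174)],z); e=q[1]-q[0]
    print(q,q.mean(0),np.linalg.norm(e),np.degrees(np.arctan2(e[1],e[0])))
q=plane(d,[(270,146.5),(375.5,146)],p[2]+10);print(((q-p)@R))
E
```

```text
[[447.4  -4.6 115. ]
 [632.5  33.6 115. ]] [540.   14.5 115. ] 189.00520071417424 11.669759910361192
[[449.   -3.4 120. ]
 [630.6  34.1 120. ]] [539.8  15.3 120. ] 185.451550044175 11.669759910361186
[[-50.9 -10.  -23.2]
 [-51.1 -10.   25.6]]
```

View pics/w5z.png

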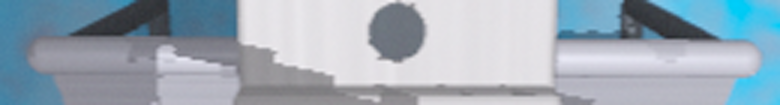

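```bash
python3 -c "
from plan import *
plan([531.5,50,177],11.5,4)"
```

```text
now [543.4  -5.  210.1] yaw 11.97 dist/row 16.32672504922031 twist tot 0.008126354392381518
[-14.1, 8.3, -0.1] 0.002
[-14.1, 8.3, -0.1] 0.002
[-14.1, 8.3, -0.1] 0.002
[-14.1, 8.3, -0.1] 0.002
```

Request:
carry_out:
  hand: [1,1,1,1,1,1,1,1,1,1]
  offset:
    - [-10,4,0]
    - [-14,7,0]
    - [-14,7,0]
    - [-12,7,0]
    - [-6,5,0]
    - [0,3,0]
    - [0,0,0]
    - [0,0,0]
    - [0,0,0]
    - [0,0,0]
  twist: [0.008,0,0,0,0,0,0,0,0,0]

```text
time: 7.9
eef_pos: [532.5, 50.2, 177.3]
orientation: [[0.199, 0.0, 0.98], [-0.98, -0.0, 0.199], [0.0, -1.0, 0.0]]
contact_force: [0.0, -0.5, -1.8]
gripper_width: 49.7
```

```bash
python3 snap.py side s6; python3 -c "
from plan import *
plan([531.5,50,177],11.5,1)"
```

```text
7.95 [532.4  50.3 177.2] 11.51 [[0.199, 0.0, 0.98], [-0.98, -0.0, 0.199], [0.0, -1.0, 0.0]] 49.40408432228473 [ 0.6 -1.  -1.4]
now [532.4  50.3 177.2] yaw 11.51 dist/row 1.004402850812083 twist tot 0.00010825486816656849
[0.1, 0.2, -1.0] 0.0
```

View pics/s6.png

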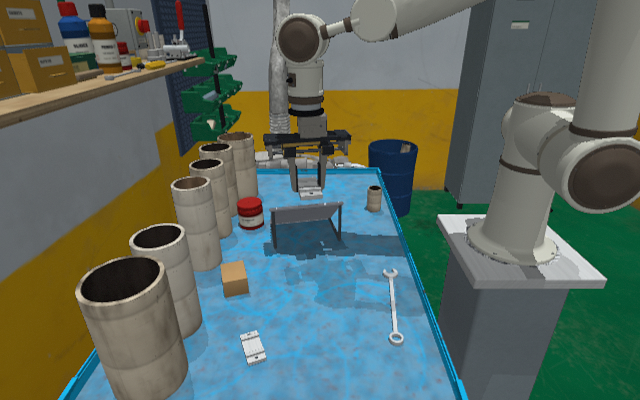

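The plate hangs over the edge, middle 34 mm beyond it and underside 55 mm above it. Releasing.

Request:
carry_out:
  hand: [0,0,0,0,0,0,0,0,0,0]
  offset:
    - [0,0,0]
    - [0,0,0]
    - [0,0,0]
    - [0,0,0]
    - [0,-20,0]
    - [0,-25,0]
    - [0,-25,0]
    - [0,0,0]
    - [0,0,0]
    - [0,0,0]
  twist: [0,0,0,0,0,0,0,0,0,0]

```text
time: 9.2
eef_pos: [531.6, 50.5, 245.5]
orientation: [[0.2, -0.003, 0.98], [-0.98, 0.0, 0.2], [-0.001, -1.0, -0.002]]
contact_force: [-0.2, 0.2, 0.2]
gripper_width: 91.8
```

```bash
python3 snap.py side s7;python3 snap.py wrist w7
```

```text
9.25 [531.7  50.5 245.7] 11.51 [[0.2, -0.002, 0.98], [-0.98, 0.0, 0.2], [-0.001, -1.0, -0.002]] 91.99405497164253 [ 0.5  0.5 -1. ]
9.3 [531.8  50.5 246. ] 11.51 [[0.2, -0.002, 0.98], [-0.98, 0.0, 0.2], [-0.001, -1.0, -0.002]] 91.79390331455824 [0.1 0.6 0.3]
```

View pics/s7.png

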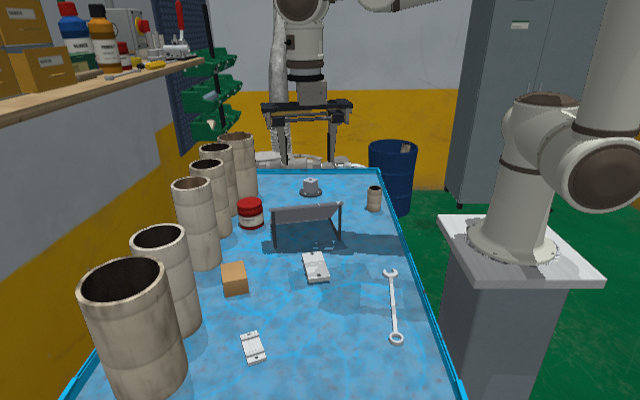

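View pics/w7.png

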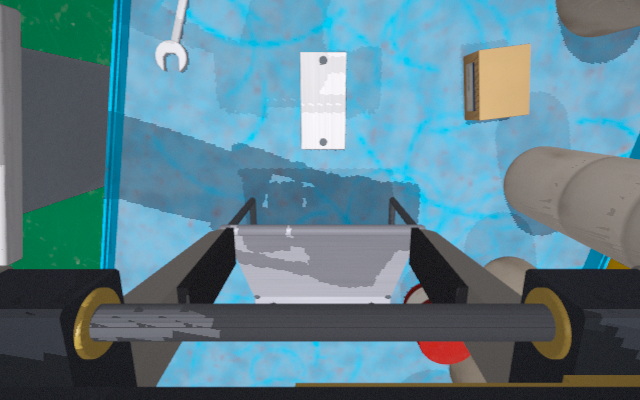

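The plate flipped and lies smooth face up at columns 301–346, rows 52–150, clear of the ramp.

```bash
python3 - <<'E'
from h import *
np.set_printoptions(precision=1,suppress=True)
d=np.load("w7.npz")
c=d["color"][40:160,285:360,::-1];cv2.imwrite("pics/w7z.png",cv2.resize(c,None,fx=5,fy=5,interpolation=cv2.INTER_CUBIC))
q=plane(d,[(301,52),(346,52),(345.5,149.5),(301.5,149)],20);e=(q[0]+q[1]-q[2]-q[3])/2
print(q.mean(0),np.linalg.norm(e),np.linalg.norm(q[1]-q[0]),np.degrees(np.arctan2(e[1],e[0])))
h=plane(d,[(323,60),(322.5,142)],20);e=h[0]-h[1];print(h.mean(0),np.degrees(np.arctan2(e[1],e[0])))
s=np.load("s7.npz");c=s["color"][240:295,290:340,::-1];cv2.imwrite("pics/s7z.png",cv2.resize(c,None,fx=8,fy=8,interpolation=cv2.INTER_CUBIC))
from plan import *
plan([519,145,60],11.5,10)
E
```

```text
[518.1 127.5  20. ] 103.50857691997186 48.12144043530292 101.57270557998287
[517.3 127.5  20. ] 101.17732527718415
now [531.8  50.5 246. ] yaw 11.51 dist/row 20.90291139704035 twist tot 0.00023268292306299898
[-9.5, 18.6, 0.6] 0.0
[-9.5, 18.6, 0.6] 0.0
[-9.5, 18.6, 0.6] 0.0
[-9.5, 18.6, 0.6] 0.0
[-9.5, 18.6, 0.6] 0.0
[-9.5, 18.6, 0.6] 0.0
[-9.5, 18.6, 0.6] 0.0
[-9.5, 18.6, 0.6] 0.0
[-9.5, 18.6, 0.6] 0.0
[-9.5, 18.6, 0.6] 0.0
```

View pics/w7z.png

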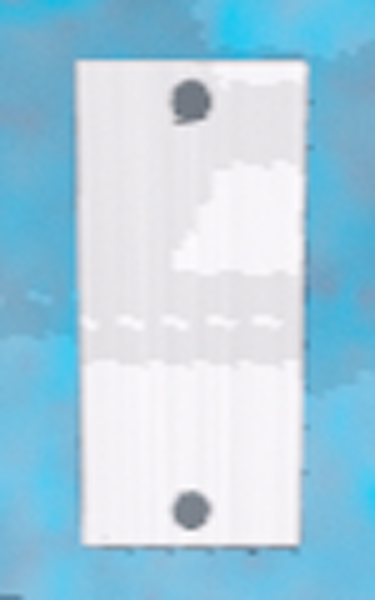

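View pics/s7z.png

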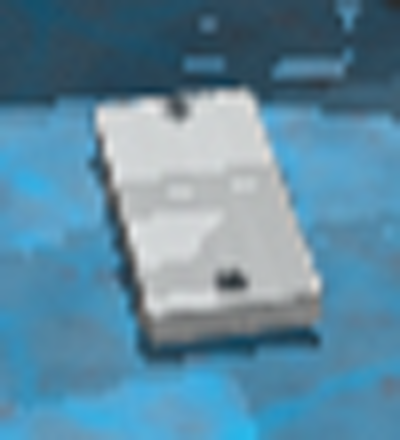

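Request:
carry_out:
  hand: [0,0,0,0,0,0,0,0,0,0]
  offset:
    - [-10,0,0]
    - [-20,10,0]
    - [-20,20,0]
    - [-18,25,1]
    - [-10,28,1]
    - [0,30,0]
    - [0,30,0]
    - [0,25,0]
    - [0,12,0]
    - [0,5,0]
  twist: [0,0,0,0,0,0,0,0,0,0]

```text
time: 10.55
eef_pos: [518.3, 127.9, 61.5]
orientation: [[0.2, -0.001, 0.98], [-0.98, 0.0, 0.2], [-0.0, -1.0, -0.001]]
contact_force: [0.3, -0.1, 0.3]
gripper_width: 91.7
```

```bash
python3 snap.py wrist w8
```

```text
10.6 [518.4 127.7  61.5] 11.54 [[0.2, -0.001, 0.98], [-0.98, 0.0, 0.2], [-0.0, -1.0, -0.001]] 92.05248331692377 [-1.  -0.6 -0.9]
```

View pics/w8.png

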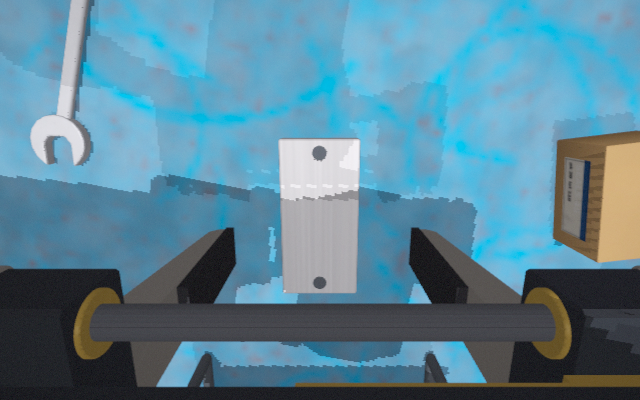

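The plate shows at columns 279–359, rows 138–293.

```bash
python3 - <<'E'
from h import *
from plan import *
np.set_printoptions(precision=1,suppress=True)
d=np.load("w8.npz");s,p,R,y=st()
q=plane(d,[(279,138.5),(359.5,138.5),(357,293),(283,292)],20);e=(q[0]+q[1]-q[2]-q[3])/2
print(((q-p)@R),q.mean(0),((q.mean(0)-p)@R),np.linalg.norm(e),np.degrees(np.arctan2(e[1],e[0])))
h=plane(d,[(319.5,152.5),(320,282.5)],20);print((h-p)@R)
E
```

```text
[[-52.3  41.6 -25.4]
 [-52.3  41.5  23.5]
 [ 51.5  41.5  24.6]
 [ 50.7  41.6 -25.8]] [517.5 128.1  20. ] [-0.6 41.5 -0.8] 103.42728054921292 101.72346093003934
[[-43.9  41.6  -0.8]
 [ 43.6  41.5  -0.6]]
```

Request:
carry_out:
  hand: [0,0,0,0,1,1,1,1,1,1]
  offset:
    - [0,18,-0.5]
    - [0,18,0]
    - [0,11,0]
    - [0,5,0]
    - [0,0,0]
    - [0,0,0]
    - [0,0,0]
    - [0,0,0]
    - [0,0,0]
    - [0,0,0]
  twist: [0,0,0,0,0,0,0,0,0,0]
  newtons: 25

```text
time: 11.85
eef_pos: [518.1, 127.1, 10.3]
orientation: [[0.2, -0.001, 0.98], [-0.98, -0.0, 0.2], [0.0, -1.0, -0.001]]
contact_force: [-2.5, -0.7, 3.9]
gripper_width: 50.0
```

Request:
carry_out:
  hand: [1,1,1,1,1,1,1,1,1,1]
  offset:
    - [0,0,0]
    - [0,-10,0]
    - [0,-30,0]
    - [0,-40,0]
    - [0,-40,0]
    - [0,-40,0]
    - [0,-30,0]
    - [0,-20,0]
    - [0,0,0]
    - [0,0,0]
  twist: [0,0,0,0,0,0,0,0,0,0]

```text
time: 13.1
eef_pos: [517.7, 127.1, 218.9]
orientation: [[0.2, -0.002, 0.98], [-0.98, -0.0, 0.2], [-0.0, -1.0, -0.002]]
contact_force: [-0.0, -0.9, -2.9]
gripper_width: 49.6
```

```bash
python3 snap.py wrist w9; python3 - <<'E'
from h import *
np.set_printoptions(precision=1,suppress=True)
from plan import *
s0=np.load("s7.npz");t0=np.load("top0.npz")
c=s0["color"][170:205,290:335,::-1];cv2.imwrite("pics/s7b.png",cv2.resize(c,None,fx=14,fy=14,interpolation=cv2.INTER_CUBIC))
c=t0["color"][200:232,400:440,::-1];cv2.imwrite("pics/t0b.png",cv2.resize(c,None,fx=15,fy=15,interpolation=cv2.INTER_CUBIC))
E
```

```text
13.15 [517.4 127.1 218.6] 11.52 [[0.2, -0.002, 0.98], [-0.98, -0.0, 0.2], [-0.0, -1.0, -0.002]] 49.754656816419406 [-0.7 -0.9 -2.2]
```

View pics/s7b.png

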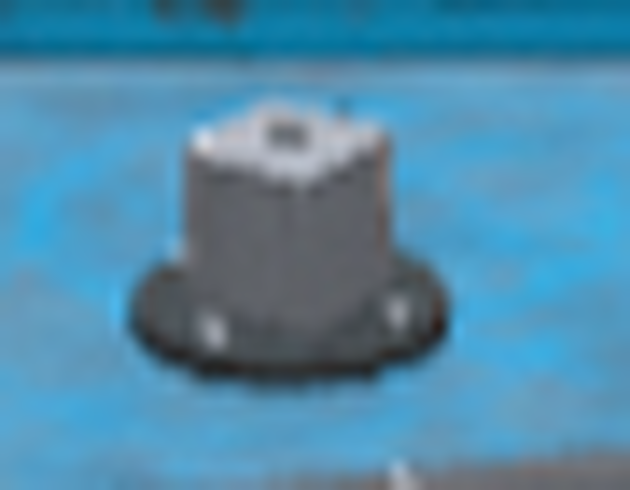

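View pics/t0b.png

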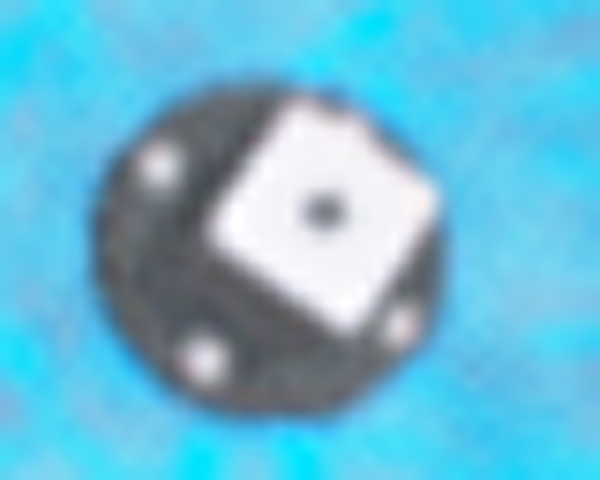

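View pics/w9.png

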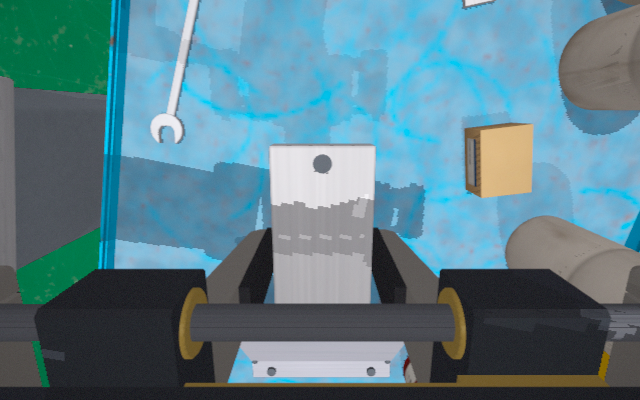

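```bash
python3 - <<'E'
from h import *
np.set_printoptions(precision=1,suppress=True)
from plan import *
t=np.load("top0.npz")
q=plane(t,[(400+u/15-.5,200+v/15-.5) for u,v in [(292,92),(437,192),(352,335),(210,228)]],50)
print(q,q.mean(0))
for i in range(4):
    e=q[(i+1)%4]-q[i];print(np.linalg.norm(e),np.degrees(np.arctan2(e[1],e[0]))%90)
for yw in (-36,54):
    a=np.radians(yw);x=np.array([np.sin(a),-np.cos(a),0]);print(yw,np.array([538,-321,0])+110*x)
E
```

```text
[[ 567.1 -312.2   50. ]
 [ 546.2 -343.6   50. ]
 [ 513.7 -324.5   50. ]
 [ 536.  -293.9   50. ]] [ 540.7 -318.6   50. ]
37.723873228404635 56.26503813975954
37.657111793199995 59.64338451374539
37.8632458134699 53.921886926275484
36.105445635057784 59.61751094638275
-36 [ 473.3 -410.     0. ]
54 [ 627.  -385.7    0. ]
```

```bash
python3 -c "
from plan import *
plan([499,-140,218],-33,9,9)"
```

```text
now [517.4 127.1 218.6] yaw 11.52 dist/row 29.74812563157571 twist tot 0.776951835952957
[28.7, 0.1, -7.9] 0.086
[29.2, 0.1, -5.4] 0.086
[29.6, 0.1, -2.9] 0.086
[29.7, 0.1, -0.3] 0.086
[29.7, 0.1, 2.2] 0.086
[29.4, 0.1, 4.8] 0.086
[28.8, 0.1, 7.3] 0.086
[28.1, 0.1, 9.8] 0.086
[27.2, 0.1, 12.1] 0.086
```

Request:
carry_out:
  hand: [1,1,1,1,1,1,1,1,1,1]
  offset:
    - [29,0,-8]
    - [29,0,-5]
    - [30,0,-3]
    - [30,0,0]
    - [30,0,2]
    - [29,0,5]
    - [29,0,7]
    - [28,0,10]
    - [27,0,12]
    - [0,0,0]
  twist: [0.086,0.086,0.086,0.086,0.086,0.086,0.086,0.086,0.086,0]

```text
time: 14.4
eef_pos: [499.9, -141.8, 218.7]
orientation: [[-0.544, -0.002, 0.839], [-0.839, 0.001, -0.544], [0.0, -1.0, -0.002]]
contact_force: [0.8, -0.1, -2.1]
gripper_width: 49.6
```

```bash
python3 -c "
from plan import *
plan([481,-411,170],-33,8,1)"
```

```text
now [ 499.9 -141.8  218.7] yaw -32.99 dist/row 34.27749560269976 twist tot 0.0002553544560734977
[29.5, 6.1, 16.3] 0.0
[29.5, 6.1, 16.3] 0
[29.5, 6.1, 16.3] 0
[29.5, 6.1, 16.3] 0
[29.5, 6.1, 16.3] 0
[29.5, 6.1, 16.3] 0
[29.5, 6.1, 16.3] 0
[29.5, 6.1, 16.3] 0
```

Request:
carry_out:
  hand: [1,1,1,1,1,1,1,1,1,1]
  offset:
    - [15,0,8]
    - [30,2,16]
    - [30,6,16]
    - [30,8,17]
    - [30,8,17]
    - [30,8,17]
    - [30,8,17]
    - [26,6,14]
    - [15,2,8]
    - [0,0,0]
  twist: [0,0,0,0,0,0,0,0,0,0]

```text
time: 15.65
eef_pos: [481.7, -409.7, 171.7]
orientation: [[-0.543, -0.0, 0.84], [-0.84, 0.001, -0.543], [-0.0, -1.0, -0.001]]
contact_force: [0.1, 0.7, -2.4]
gripper_width: 49.7
```

```bash
python3 snap.py wrist w10
```

```text
15.7 [ 482.1 -408.9  172.1] -32.82 [[-0.542, -0.0, 0.84], [-0.84, 0.001, -0.542], [-0.001, -1.0, -0.0]] 49.774137810662225 [-0.3 -0.9 -2.8]
```

View pics/w10.png

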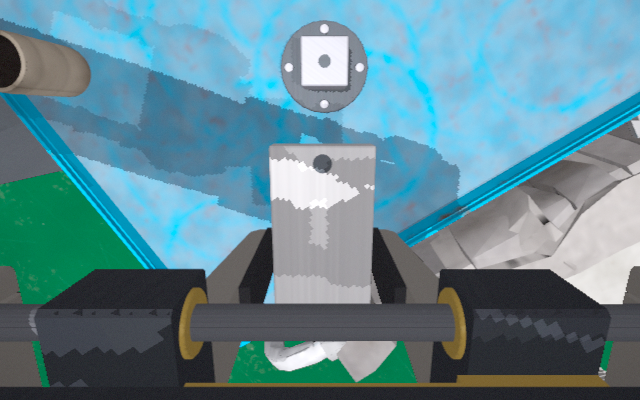

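The block top shows as a square from about (301,37) to (348,85), nearly aligned with the tool; I'll zoom to get its corners and the plate's end.

```bash
python3 - <<'E'
import cv2,numpy as np
d=np.load("w10.npz")["color"][15:175,265:385,::-1];c=cv2.resize(d[:105,10:110],None,fx=5.5,fy=5.5,interpolation=cv2.INTER_CUBIC);cv2.imwrite("pics/w10z.png",c)
c=cv2.resize(d[120:160],None,fx=6,fy=6,interpolation=cv2.INTER_CUBIC);cv2.imwrite("pics/w10p.png",c)
E
```

```text
(no output)
```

View pics/w10z.png

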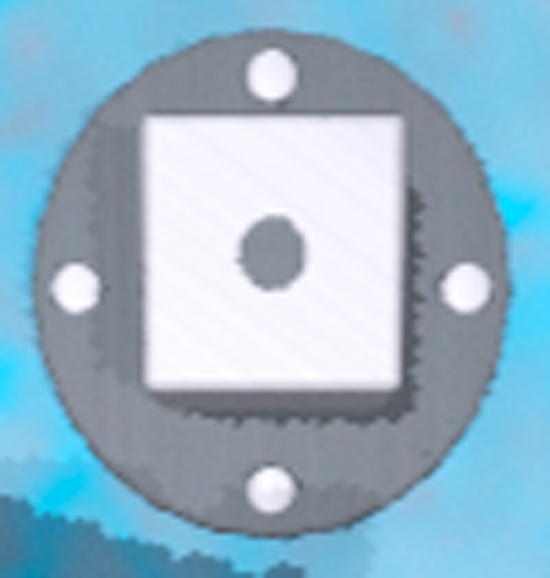

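View pics/w10p.png

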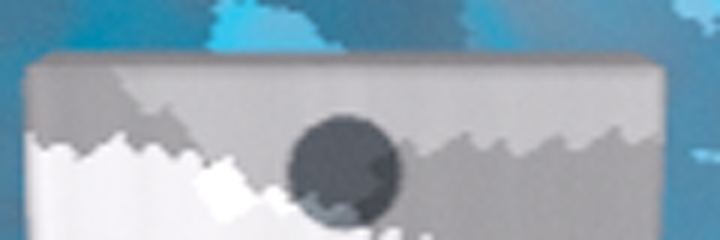

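```bash
python3 - <<'E'
from h import *
from plan import *
np.set_printoptions(precision=2,suppress=True)
d=np.load("w10.npz");s,p,R,y=st()
q=plane(d,[(275+u/5.5-.4,15+v/5.5-.4) for u,v in [(143,115),(403,115),(402,388),(145,389)]],50)
c=q.mean(0);e=(q[1]+q[2]-q[0]-q[3])/2;f=(q[0]+q[1]-q[2]-q[3])/2
print("block",c,np.linalg.norm(e),np.linalg.norm(f),"yaw",np.degrees(np.arctan2(e[1],e[0])),np.degrees(np.arctan2(f[1],f[0]))-90)
print("in tool",(c-p)@R)
hb=plane(d,[(275+273/5.5-.4,15+252/5.5-.4)],50);print("blk hole",hb)
r=plane(d,[(265+u/6-.4,135+v/6-.4) for u,v in [(28,67),(663,67),(344,172)]],p[2]+9.7)
print("plate end, hole in tool",(r-p)@R)
# side view hole check
s0=np.load("s7.npz");print("side",plane(s0,[(290+286/14-.5,170+135/14-.5)],50))
E
```

```text
block [ 542.46 -320.55   50.  ] 37.28416306863095 36.965819351343356 yaw -32.757718408520944 -32.662484550338505
in tool [-106.94  122.11    2.92]
blk hole [[ 542.58 -320.3    50.  ]]
plate end, hole in tool [[-52.51  -9.66 -23.3 ]
 [-52.47  -9.68  25.58]
 [-44.36  -9.67   1.02]]
side [[ 542.2  -326.07   50.  ]]
```

```bash
python3 -c "
from plan import *
plan([541.5,-320,90],-32.7,8,1)"
```

```text
now [ 482.1 -408.9  172.1] yaw -32.82 dist/row 16.85085027055536 twist tot -0.0020313955215218726
[-13.4, 10.3, 0.2] -0.002
[-13.4, 10.3, 0.2] 0
[-13.4, 10.3, 0.2] 0
[-13.4, 10.3, 0.2] 0
[-13.4, 10.3, 0.2] 0
[-13.4, 10.3, 0.2] 0
[-13.4, 10.3, 0.2] 0
[-13.4, 10.3, 0.2] 0
```

Request:
carry_out:
  hand: [1,1,1,1,1,1,1,1,1,1]
  offset:
    - [-10,0,0.2]
    - [-17,5,0.2]
    - [-20,10,0.3]
    - [-20,14,0.3]
    - [-20,15,0.3]
    - [-14,15,0.2]
    - [-6,13,0]
    - [0,10,0]
    - [0,0,0]
    - [0,0,0]
  twist: [-0.002,0,0,0,0,0,0,0,0,0]

```text
time: 16.95
eef_pos: [541.2, -321.0, 90.7]
orientation: [[-0.541, 0.001, 0.841], [-0.841, -0.001, -0.541], [0.0, -1.0, 0.001]]
contact_force: [0.0, -0.4, -1.6]
gripper_width: 49.7
```

```bash
python3 snap.py side s11; python3 snap.py wrist w11; python3 -c "
from plan import *
import cv2
plan([541.5,-320,53],-32.7,1,1)
c=np.load('s11.npz')['color'][140:215,265:365,::-1];cv2.imwrite('pics/s11z.png',cv2.resize(c,None,fx=7,fy=7,interpolation=cv2.INTER_CUBIC))"
```

```text
17.0 [ 541.3 -321.1   90.9] -32.76 [[-0.541, 0.001, 0.841], [-0.841, -0.001, -0.541], [0.0, -1.0, 0.002]] 49.686489923980474 [ 0.1  0.8 -1.7]
17.05 [ 541.3 -321.    91. ] -32.75 [[-0.541, 0.001, 0.841], [-0.841, -0.001, -0.541], [0.0, -1.0, 0.002]] 49.884880762327754 [ 0.4 -0.2 -2. ]
now [ 541.3 -321.    91. ] yaw -32.75 dist/row 37.978025605960916 twist tot -0.000950660325537811
[-0.9, 38.0, -0.4] -0.001
```

View pics/s11z.png

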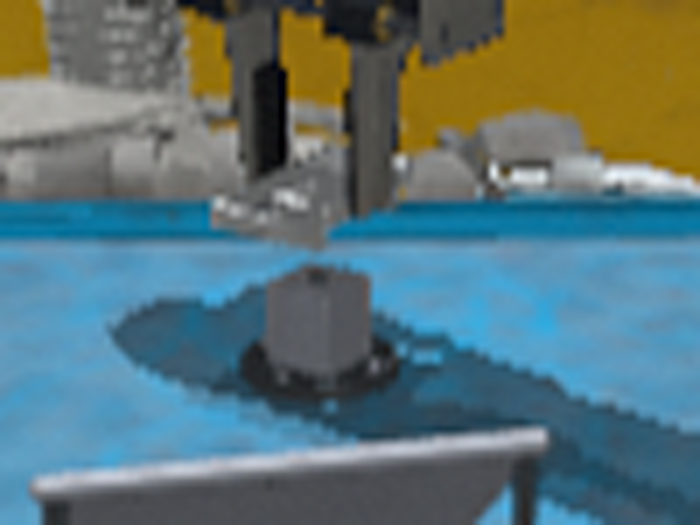

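View pics/w11.png

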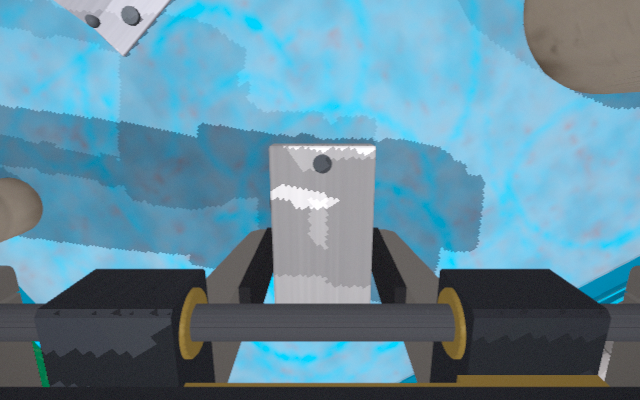

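The plate is level over the block, which sits at zoom (318,320) centred below it. Next: descend gently.

Request:
carry_out:
  hand: [1,1,1,1,1,1,1,1,1,1]
  offset:
    - [-0.7,8,0]
    - [0,10,0]
    - [0,8,0]
    - [0,4,0]
    - [0,2,0]
    - [0,2,0]
    - [0,1,0]
    - [0,1,0]
    - [0,0,0]
    - [0,0,0]
  twist: [0,0,0,0,0,0,0,0,0,0]

```text
time: 18.3
eef_pos: [541.5, -319.6, 54.2]
orientation: [[-0.54, 0.0, 0.841], [-0.841, -0.0, -0.54], [0.0, -1.0, 0.0]]
contact_force: [1.0, -0.0, -2.2]
gripper_width: 50.0
```

```bash
python3 snap.py side s12; python3 -c "
import cv2,numpy as np
c=np.load('s12.npz')['color'][140:215,265:365,::-1];cv2.imwrite('pics/s12z.png',cv2.resize(c,None,fx=7,fy=7,interpolation=cv2.INTER_CUBIC))"
```

```text
18.35 [ 541.5 -319.6   54.2] -32.72 [[-0.54, 0.0, 0.841], [-0.841, -0.0, -0.54], [0.0, -1.0, 0.0]] 49.7477400683801 [ 0.3 -0.3 -2.3]
```

View pics/s12z.png

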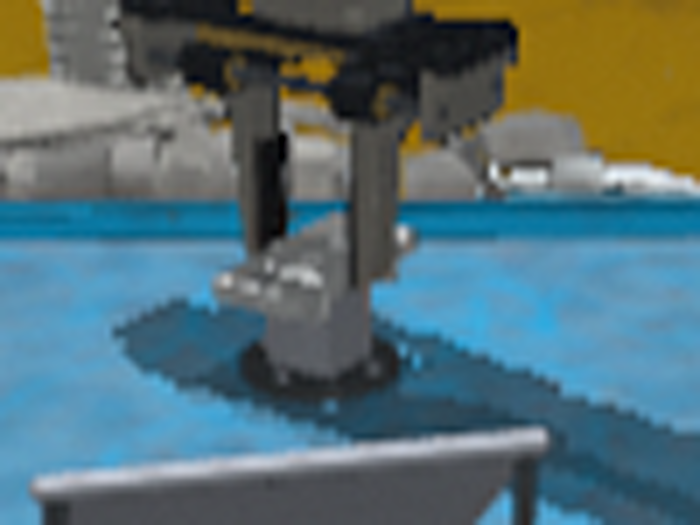

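The ribs are below the block's top with one on each side, but the weight is still on the gripper. Two millimetres more.

Request:
carry_out:
  hand: [1,1,1,1,1,1,1,1,1,1]
  offset:
    - [0,0.5,0]
    - [0,0.5,0]
    - [0,0.5,0]
    - [0,0.5,0]
    - [0,0,0]
    - [0,0,0]
    - [0,0,0]
    - [0,0,0]
    - [0,0,0]
    - [0,0,0]
  twist: [0,0,0,0,0,0,0,0,0,0]

```text
time: 19.6
eef_pos: [541.5, -319.6, 52.3]
orientation: [[-0.54, -0.0, 0.841], [-0.841, -0.0, -0.54], [0.0, -1.0, -0.0]]
contact_force: [-2.0, 1.6, 3.0]
gripper_width: 49.9
```

Request:
carry_out:
  hand: [0.6,0.4,0.2,0,0,0,0,0,0,0]
  offset:
    - [0,0,0]
    - [0,0,0]
    - [0,0,0]
    - [0,0,0]
    - [0,0,0]
    - [0,0,0]
    - [0,-10,0]
    - [0,-25,0]
    - [0,-30,0]
    - [0,-30,0]
  twist: [0,0,0,0,0,0,0,0,0,0]

```text
time: 20.85
eef_pos: [541.6, -319.7, 148.8]
orientation: [[-0.54, 0.001, 0.841], [-0.841, -0.001, -0.54], [0.0, -1.0, 0.001]]
contact_force: [0.3, -0.1, 1.1]
gripper_width: 92.0
```

Request:
carry_out:
  hand: [0,0,0,0,0,0,0,0,0,0]
  offset:
    - [15,-30,0]
    - [15,-30,0]
    - [15,-20,0]
    - [10,0,0]
    - [5,0,0]
    - [0,0,0]
    - [0,0,0]
    - [0,0,0]
    - [0,0,0]
    - [0,0,0]
  twist: [0,0,0,0,0,0,0,0,0,0]

```text
time: 22.1
eef_pos: [509.1, -369.9, 227.1]
orientation: [[-0.54, 0.0, 0.841], [-0.841, -0.0, -0.54], [0.0, -1.0, 0.0]]
contact_force: [0.2, 0.1, 1.0]
gripper_width: 91.4
```

```bash
python3 snap.py side s13; python3 snap.py wrist w13; python3 snap.py top t13; python3 -c "
import cv2,numpy as np
c=np.load('s13.npz')['color'][140:215,265:365,::-1];cv2.imwrite('pics/s13z.png',cv2.resize(c,None,fx=7,fy=7,interpolation=cv2.INTER_CUBIC))"
```

```text
22.15 [ 509.1 -370.   227.1] -32.71 [[-0.54, 0.0, 0.841], [-0.841, -0.0, -0.54], [0.0, -1.0, 0.0]] 91.94102842630579 [-0.  -0.3  0.5]
22.2 [ 509.1 -370.   227.2] -32.71 [[-0.54, 0.0, 0.841], [-0.841, -0.0, -0.54], [0.0, -1.0, 0.0]] 91.84841089569815 [-0.4 -0.4  0.1]
22.25 [ 509.1 -370.   227.1] -32.71 [[-0.54, 0.0, 0.841], [-0.841, -0.0, -0.54], [0.0, -1.0, 0.0]] 91.95056817177414 [0.  0.7 0.3]
```

View pics/s13z.png

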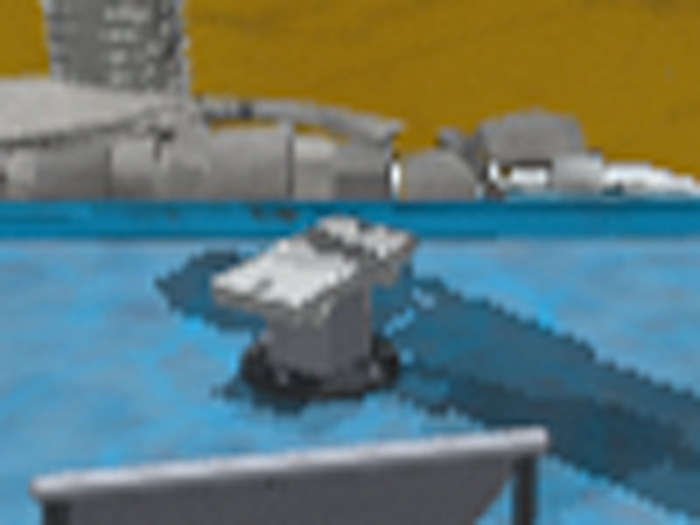

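View pics/w13.png

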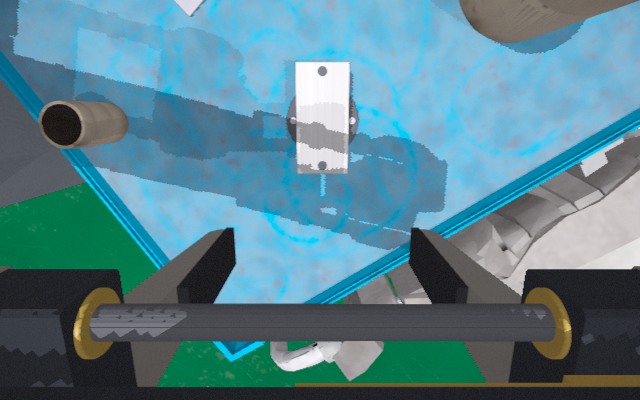

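View pics/t13.png

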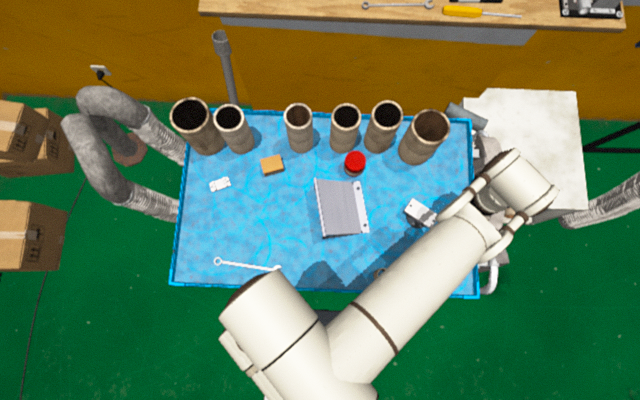

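In the wrist view the plate lies at columns 295–349, rows 62–174, with the foot showing evenly on both sides (bolts at 292 and 353, row 121). I'll check centring and level.

```bash
python3 - <<'E'
from h import *
np.set_printoptions(precision=1,suppress=True)
d=np.load("w13.npz")
c=d["color"][50:185,280:365,::-1];cv2.imwrite("pics/w13z.png",cv2.resize(c,None,fx=4.4,fy=4.4,interpolation=cv2.INTER_CUBIC))
q=plane(d,[(295,62),(349,62),(348.5,174),(297,173.5)],62);e=(q[0]+q[1]-q[2]-q[3])/2
print(q.mean(0),np.linalg.norm(e),np.linalg.norm(q[1]-q[0]),np.linalg.norm(q[2]-q[3]),np.degrees(np.arctan2(e[1],e[0]))-90)
h=plane(d,[(322,71),(322,166)],62);print(h.mean(0))
b=plane(d,[(292,121),(353,121)],8);print("foot",b.mean(0))
E
```

```text
[ 543.1 -319.3   62. ] 103.19558621251306 49.236246724366495 50.70544751901624 -32.30082276696048
[ 542.8 -319.2   62. ]
foot [ 542.1 -321.4    8. ]
```

View pics/w13z.png

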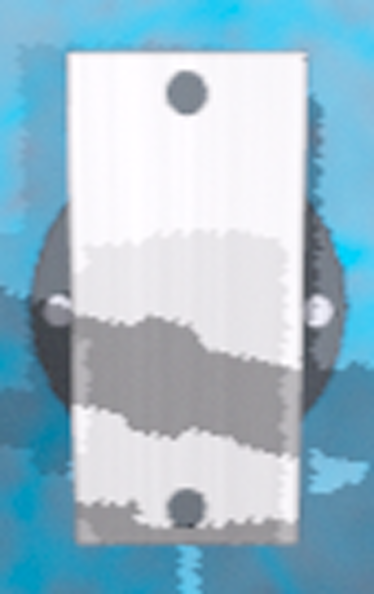

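```bash
python3 -c "
from cell import ctrl
print(ctrl.finish_job())"
```

```text
the job is handed in; nothing more can be done
None
```

I dropped the plate on the ramp's edge with its middle about 34 mm beyond the edge and its underside 55 mm above it. It flipped by itself and came to rest ribs down, about 113 mm from the edge. I then picked it up again, seated it ribs down on the riser block with one rib on either side, let go and backed off. I handed the job in at about 22 s.

**Last checks:**
- **Centring:** the wrist view put the plate's centre at (543, −319) and the block's at (542.5, −320.5), so they agree within 2 mm. The plate's angle of −32.3° is within 0.5° of the block's.
- **Seating:** the plate touched down at the height expected for a seated plate, with about 5 N. It looks flat in the side and wrist views.
- **Bystanders:** the carton, tin, spanner and small plate look unmoved in the last top view. The arm mostly hides the short sleeve there, but it is standing upright in the last wrist view.

**What disagreed:** the block's centre differed between cameras. The top and wrist views and the first side reading agreed to about 2 mm, but a second, blurry side reading was 6 mm off in y. I went with the wrist view, after shifting it about 1 mm for a small sideways bias it showed with the plate held.

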